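# Bolt the hatch of the glaze-materials chest

## Task

Bolt the hatch of the low plywood chest: slide the barrel bolt across, handle up, until you feel its handle meet the stop, then swing the handle down until it rests fully home in the notch of the keeper plate, and let go. Be gentle: do not force the handle against the stop, the rail or the notch, and do not disturb the pots, tiles and tools on and beside it.

Things in the scene. Friction and masses are not known exactly. Their poses are not given: they have to be found in the camera images.
- chest: low plywood chest, fixed, 260 x 440 x 90 mm; origin at the centre of its underside, z up. The bolt lies on its lid along the chest's y axis and closes toward +y, from the hatch leaf into the eye on the fixed leaf. Bolt axis at chest x = -30 mm, 40 mm above the lid. Straps over the rod at chest y = -90 and +65 mm and the eye at +108 mm rise 57 mm above the lid
- keeper: dark steel foot plate 44 x 150 x 4 mm screwed on the lid on the bolt's chest +x side, chest's axes; origin at the centre of its underside, 37 mm in x from the bolt axis. It carries the notched steel keeper plate (see slot_mid). Nothing gives way: over 30 N on the keeper counts as forcing it; 10 N beyond the rubbing is plenty, met at 20 mm/s or slower
- slot_mid (a point): the notch floor's centre if the keeper plate were in mid-slot, 22 mm in chest +x from the bolt axis and 36.5 mm above the lid; chest's axes. The plate is clamped up to 12 mm either way along y from here, differently each time and not given: find it by sliding to the stop (or by eye). The notch is 13 mm wide, in an upright rail along y, 6 mm thick, top 52 mm above the lid
- stop_mid (a point): top of the stop, in mid-slot (shifts with the plate, as said): the notch's +y wall carried up to 66 mm above the lid, with an arm reaching over the rod; its face is 6.5 mm in +y from the notch centre, so the raised handle meets it when right over the notch. Elsewhere the rail blocks the handle from going down past about 45 deg; the rail's top is 12 mm above the bolt axis
- bolt (a joint): travel of the bolt in m along the chest's +y, 0 fully drawn back (handle at chest y = -50 mm), at the stop between about 0.063 and 0.088. It rubs with about 5 N. From about 0.055 the nose of the rod is inside the keeper eye
- handle (a joint): angle of the handle about the bolt axis in rad: 0 upright, positive leaning toward the chest's +x, about 1.5 when it rests level on the notch floor. It stays where it is left; friction 0.15 N m (about 2 N at the knob). Raised, it turns between -0.5 and the rail (about 0.8)
- knob (a point): centre of the steel ball knob, 24 mm diameter, at the end of the handle, 70 mm from the bolt axis; the handle's round stem is 10 mm thick. Axes turn with the handle: z points outward along the stem, y along the bolt
- bolt_axis (a point): point on the bolt's axis at the foot of the handle; the rod is 16 mm thick and reaches 85 mm in +y and 140 mm in -y from here
- tile_a: glaze test tile standing on the chest lid, L-shaped, 45 x 50 x 61 mm, bystander; origin under its foot
- cup: small white cup 56 mm wide, 55 mm high on the chest lid, bystander; origin under its base
- rib: wooden potter's rib 45 x 85 x 6 mm lying on the chest lid on the robot's side of the bolt, bystander; origin under its centre
- bowl: terracotta bowl 120 mm wide, 60 mm high on the table beside the chest, bystander; origin under its base
- beaker: blue beaker 72 mm wide, 100 mm high on the table beside the chest, bystander; origin under its base

How it is judged:
By the outcome, as a careful person would: the job done as asked, in the order asked, and still so for the second after the job is handed in, with the robot touching nothing.
It also fails if it takes over 45 s, if anything falls off the work surface, if the arm or the gripper's body presses on something with over 40 N, if the wrist force passes 120 N, or if a joint passes its speed limit or range.

## Robot

A 7-joint arm with a two-finger parallel gripper is mounted at the origin on the work surface. World frame = base frame: x ahead of the robot, y to its left, z up, the work surface at z = 0. Lengths are in mm, angles in rad, forces in N, time in s.
With the tool pointing down it reaches from about 400 to 875 mm from the base axis. Payload 4.4 kg.
Tool frame: the origin (TCP) lies on the mounting face of the last link; the fingertips stand 173 mm ahead of it and the grasp point (between the pads) lies 155 mm ahead of it; z points along the fingers, y is the line along which they close (so a half turn about z gives the same grasp; the last joint's range is limited). The gripper opens to 85 mm and grips with 20 to 120 N. Pads are 22 mm wide; open, the fingers measure 114 mm over their backs; the gripper's body (76 mm by 85 mm) begins 54 mm behind the grasp point. The pads swing forward as they close: fully open they stand 13 mm farther back than shut.
Start: joints at [1.133, 0.628, 0.038, 1.517, -0.027, 0.996, -0.02], TCP at [236.162, -605.593, 404.713] pointing down, gripper open.
Joint ranges: [-3.06, 3.06], [-0.37, 2.12], [-1.25, 1.32], [0.18, 2.47], [-1.1, 4.24], [0.23, 1.98], [-2.94, 2.94]. Speed limits (rad/s): [2.57, 2.57, 3.14, 3.14, 3.14, 3.14, 3.14].

## Interface

Orientations are given as [roll, pitch, yaw] about the fixed x, y, z axes, in that order (R = Rz(yaw) Ry(pitch) Rx(roll)).
In Python, from cell import * gives the robot as it stands. The module is installed in compiled form; this text tells all that it offers.
- The arm moves only by the tool jog_arm, never from a script. Its argument "steps" is a list of rows, each a list of 7 numbers: the opening, from -1 (shut) to 1 (fully open), so that 0 is half open, then the shift along the tool's x, y, z as a fraction of full scale, then the turn, a rotation vector about the tool's x, y, z as a fraction of full scale. A call has 1 to 10 rows; each row shifts and turns the commanded pose from where the row before left it, along the tool's axes as they then stand; what a row does not reach is not made up. Full scale, the value 1, is 500 mm for a shift and 2 rad for a turn. A row lasts 1/8 s, in which the tool goes at most 62.5 mm and 10.7 degrees, less where a joint would pass 70% of its speed; a pose out of reach is approached as far as the arm can. A call with a number of a shift or a turn outside -1 to 1 is refused whole. A call with a gripper value outside its range is refused whole. The fingers move at their own pace and stop on an object; the grip force is fixed at half the most. Time passes only in rows, so rows that do not move let the fingers close. It gives the time, the measured TCP pose, the force, the opening and the grip force at its end, in the units of the state.
- read_state(): the state, without advancing time (a new reading comes with each control period).
- get_image(name): name is "scene" or "top" or "wrist"; returns a dict with "pixels" (384x512x3 uint8, red, green, blue), "depth" (384x512 float32, mm along the optical axis (not along the pixel's ray), 0 where there is no reading), "vertical_fov" (degrees; the focal length in pixels is half the picture's height over the tangent of half this angle, whatever the lens; pixels are square), "cx", "cy" (the principal point, pixels), "R" (3x3) and "t" (3): a world point X has camera coordinates R X + t. Camera axes: x right, y down, z forward; pixel columns grow to the right and rows downward; lengths in mm; the calibration is good to about 2 mm. A picture is of the moment at which its call begins.
- finish_job(): hands the job in; it is judged then, once.
The state is a dict: "clock": time; "qpos": joint angles; "qd": joint speeds; "tau": joint torques, N m; "eef_pos": TCP position; "tool_rot": TCP orientation; "force": force on the tool from outside, world axes, zero at the start; "torque": the same for the moment, N m; "width": finger opening in mm; "gripper_force": force on a finger pad.
Only numpy, scipy, OpenCV 4.12 (cv2) and the standard library are available. Lean on these libraries where they do the work, as an engineer would, in place of code of your own. Each camera call takes 0.05 s, during which the arm holds its last target. There are 200 camera calls.

## Working session

There is one attempt and no reset: what is moved stays moved. The work goes in short steps, Python scripts to look and compute and a tool call to move; the robot and the scene stay as the last step left them, time stands still between calls to the robot, and variables do not carry over. Pictures are saved under pics/ and viewed, at most 10 in all, crops included, and the job is handed in when it is done.

Besides the shell and the picture viewer there is one more tool, called after "Call:" as a command line: name --pt "numbers of a row" for each row, then --argument value for the rest. jog_arm: Moves the arm, as the interface text tells. Shift numbers are shares of 500 mm and turn numbers shares of 2 rad, none past 1 either way. Its arguments: {"type":"object","properties":{"steps":{"type":"array"}},"required":["steps"]}

```bash
mkdir -p pics
cat > h.py <<'E'
from cell import *
import numpy as np, cv2
def save(n,f):
    g=get_image(n); cv2.imwrite(f,g["pixels"][:,:,::-1]); np.savez(f[:-4]+'.npz',**g); return g
def foc(g): return g["pixels"].shape[0]/2/np.tan(np.radians(g["vertical_fov"])/2)
def pts(g):
    f=foc(g); v,u=np.mgrid[0:384,0:512]; d=g["depth"]
    c=np.stack([(u-g["cx"])/f*d,(v-g["cy"])/f*d,d],-1)
    return (c-g["t"])@g["R"]
def ray(g,u,v,z):
    f=foc(g); d=np.array([(u-g["cx"])/f,(v-g["cy"])/f,1])@g["R"]; o=-g["R"].T@g["t"]
    return o+d*(z-o[2])/d[2]
E
python3 - <<'E'
from h import *
a=save("scene","pics/s.png");b=save("top","pics/t.png")
for g in(a,b): print(-g["R"].T@g["t"],g["R"][2],foc(g))
im=np.hstack([cv2.imread("pics/s.png"),cv2.imread("pics/t.png")])
print(read_state())
E
```

```text
[1065.23881129  356.01143769 1041.05422368] [-0.43651658 -0.28275264 -0.85411019] 418.8138875228501
[ 420.85480896   46.36066527 1252.56225793] [ 0.16245975 -0.00797318 -0.98668296] 366.8966355484681
{'clock': 0.1, 'qpos': array([ 1.13318661,  0.62923481,  0.03844081,  1.51826545, -0.02701129,
        0.99631618, -0.01999994]), 'qd': array([ 0.00035306, -0.00241264,  0.00092939, -0.00215676, -0.00147485,
        0.0008601 , -0.00242057]), 'tau': array([ 2.30898841e-03, -5.64543128e+01,  1.23027977e+00, -1.93979323e+01,
        1.13264448e-02,  5.41772519e-03,  3.37443294e-05]), 'eef_pos': array([ 236.08390801, -605.3242497 ,  403.89374432]), 'tool_rot': array([-3.13988648e+00,  4.48885785e-06,  3.71806891e-01]), 'force': array([-0.22488789,  0.11940463,  0.22645638]), 'torque': array([-0.03642055, -0.05730002, -0.02209092]), 'gripper_force': 0.0, 'width': 85.61918149954741}
```

View pics/s.png

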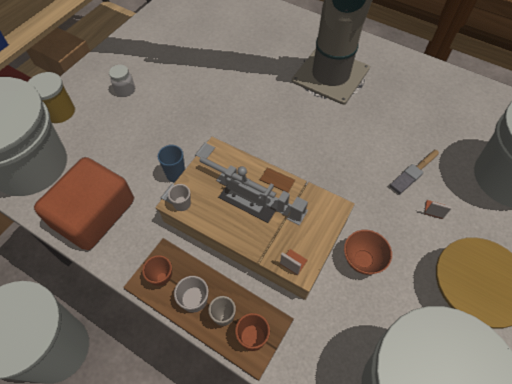

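View pics/t.png

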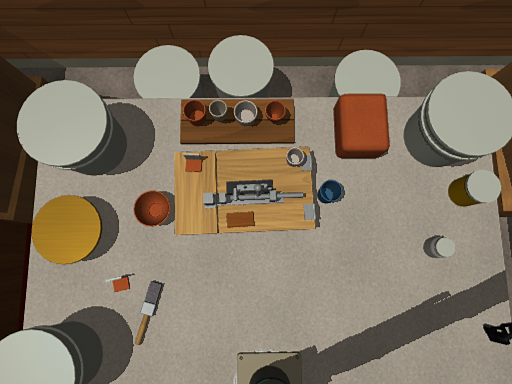

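The bolt lies near (255,195) in the top view, running right to left toward the eye, with the keeper on the far side. The chest is nearly aligned with the world axes. Next I'll zoom in and measure.

Run:
```python
from h import *
a=dict(np.load("pics/s.npz"));b=dict(np.load("pics/t.npz"))
A=cv2.resize(cv2.imread("pics/s.png")[140:230,185:320],None,fx=5.9,fy=5.9,interpolation=cv2.INTER_CUBIC)
B=cv2.resize(cv2.imread("pics/t.png")[140:240,170:320],None,fx=5.2,fy=5.2,interpolation=cv2.INTER_CUBIC)
cv2.imwrite("pics/sc.png",A);cv2.imwrite("pics/tc.png",B)
for g in(a,b):
    P=pts(g);  m=(abs(P[...,2]-90)<5)&(g["depth"]>0)
    n,l,s,c=cv2.connectedComponentsWithStats(m.astype(np.uint8))
    m2=np.isin(l,[i for i in range(1,n) if s[i,4]>400])
    q=P[m2]; q=q[(q[:,0]>300)&(q[:,0]<800)&(abs(q[:,1])<400)]
    r=cv2.minAreaRect(q[:,:2].astype(np.float32)); print(r,np.median(q[:,2]),len(q))
    hi=(P[...,2]>125)&(P[...,2]<260)&(abs(P[...,0]-r[0][0])<130)&(abs(P[...,1]-r[0][1])<220)
    for v,u in np.argwhere(hi): 
        if P[v,u,2]>155: print(u,v,P[v,u].round(),end=';')
    print()
```

```text
((617.5517578125, 74.52317810058594), (273.5312194824219, 449.1936950683594), 1.8973835706710815) 90.8173033781973 12158
240 166 [600.  24. 205.];241 166 [602.  28. 210.];242 166 [600.  30. 210.];243 166 [596.  30. 205.];239 167 [605.  24. 208.];240 167 [605.  27. 209.];241 167 [604.  29. 210.];242 167 [603.  32. 210.];243 167 [603.  34. 212.];244 167 [600.  35. 210.];245 167 [597.  36. 206.];238 168 [608.  23. 206.];239 168 [609.  27. 210.];240 168 [607.  28. 209.];241 168 [608.  32. 212.];242 168 [607.  34. 213.];243 168 [604.  35. 210.];244 168 [602.  37. 209.];245 168 [600.  38. 207.];246 168 [597.  39. 203.];238 169 [610.  24. 205.];239 169 [611.  28. 209.];240 169 [610.  30. 210.];241 169 [609.  33. 211.];242 169 [608.  35. 211.];243 169 [606.  36. 210.];244 169 [604.  38. 208.];245 169 [603.  40. 209.];246 169 [599.  40. 204.];237 170 [611.  22. 200.];238 170 [614.  27. 208.];239 170 [614.  30. 209.];240 170 [611.  31. 207.];241 170 [612.  34. 211.];242 170 [610.  36. 210.];243 170 [608.  38. 209.];244 170 [606.  39. 208.];245 170 [604.  41. 207.];246 170 [603.  42. 206.];238 
[... 3847 characters left out ...]
258 190 [599.  31. 202.];259 190 [599.  28. 204.];260 190 [600.  25. 197.];234 191 [604. 103. 156.];256 191 [601.  37. 175.];257 191 [596.  34. 202.];258 191 [597.  31. 197.];259 191 [601.  28. 172.];235 192 [601. 100. 158.];256 192 [598.  37. 171.];257 192 [598.  34. 173.];258 192 [597.  31. 177.];259 192 [599.  28. 164.];234 193 [598. 103. 158.];235 193 [598. 100. 156.];256 193 [596.  37. 164.];257 193 [595.  34. 170.];258 193 [595.  31. 170.];234 194 [595. 103. 155.];235 194 [595. 100. 155.];257 194 [594.  34. 160.];258 194 [594.  31. 156.];234 195 [592. 103. 158.];235 195 [592. 100. 156.];234 196 [589. 103. 159.];235 198 [583. 100. 158.];234 199 [580. 103. 156.];235 199 [580. 100. 157.];
```

View pics/sc.png

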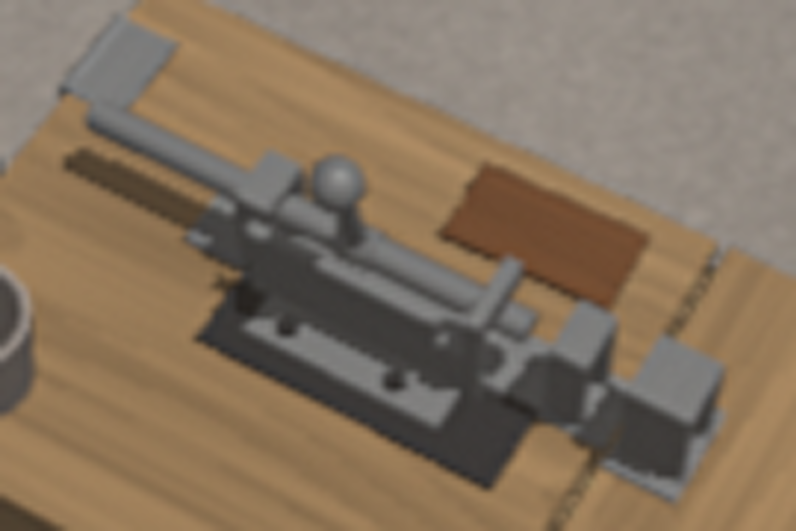

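View pics/tc.png

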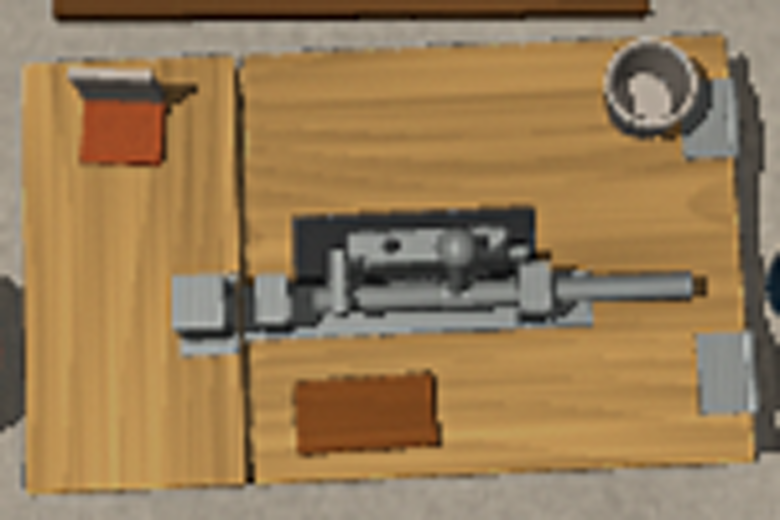

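The scene crop shows the raised knob at about (242,171) and the stop arm at about (268,190). The top crop shows the knob at about (258,187) and the stop arm at about (235,194). I'll refine the knob centre, rod axis and stop.

Run:
```python
from h import *
from scipy.optimize import least_squares as LS
a=dict(np.load("pics/s.npz"));b=dict(np.load("pics/t.npz"))
for n,g in(("s",a),("t",b)):
    P=pts(g).reshape(-1,3); P=P[g["depth"].ravel()>0]
    k=P[(np.linalg.norm(P-[606,33,199],axis=1)<20)&(P[:,2]>190)]
    r=LS(lambda c:np.linalg.norm(k-c,axis=1)-12,[606,33,199],loss='soft_l1'); print(n,"knob",r.x.round(1),len(k))
    q=P[(abs(P[:,0]-590)<25)&(P[:,1]>-110)&(P[:,1]<-55)&(P[:,2]>120)&(P[:,2]<150)]
    def fr(c): # axis x=c0+c1*(y), z=c2
        return np.hypot(q[:,0]-c[0]-c[1]*q[:,1],q[:,2]-c[2])-8
    r=LS(fr,[590,-.03,130],loss='soft_l1');print("rod",r.x.round(3),len(q),q[:,1].min())
    s=P[(P[:,2]>152)&(P[:,2]<162)&(P[:,0]>565)&(P[:,0]<620)&(abs(P[:,1]-100)<14)]
    print("stop y",s[:,1].min(),np.percentile(s[:,1],[10,50,90]),s[:,1].max(),s[:,0].min(),s[:,0].max())
    for nm,lo,hi in(("strap/eye",120,190),("strap-",-30,15)):
        e=P[(P[:,2]>143)&(P[:,2]<151)&(P[:,0]>570)&(P[:,0]<605)&(P[:,1]>lo)&(P[:,1]<hi)]
        print(nm,np.histogram(e[:,1],bins=range(lo,hi+5,5)))
    d=P[(P[:,2]>60)&(P[:,2]<95)&(P[:,0]>480)&(P[:,0]<760)&(P[:,1]>-160)&(P[:,1]<310)]
    d=d[d[:,2]>87]
    lo,hi=np.percentile(d[:,1],[.3,99.7]);print("lid y",lo,hi,np.percentile(d[:,0],[.3,99.7]))
```

```text
s knob [605.5  32.2 199. ] 77
rod [ 5.90969e+02 -2.60000e-02  1.30583e+02] 106 -107.05897173920036
stop y 96.7528497024533 [ 98.17633283 101.89819444 105.33778896] 106.16532447139294 574.969505161674 612.0589209024978
strap/eye (array([ 0,  0, 12, 24, 21, 20,  4,  0,  0,  5, 24, 23, 22, 21]), array([120, 125, 130, 135, 140, 145, 150, 155, 160, 165, 170, 175, 180,
       185, 190]))
strap- (array([ 0, 12, 17, 19, 17,  5,  0,  0,  0]), array([-30, -25, -20, -15, -10,  -5,   0,   5,  10,  15]))
lid y -145.33340065928965 299.72207992009265 [482.09752186 756.93834389]
t knob [608.4  33.2 198.4] 52
rod [ 5.92975e+02 -4.20000e-02  1.30298e+02] 87 -105.83897810479543
stop y 97.24878421969589 [ 99.98100077 102.98296199 103.23522849] 106.12113546355944 579.7170761150188 613.7018732224074
strap/eye (array([ 0,  0, 10, 11, 15, 15,  0,  0,  0,  0, 20, 18, 11, 19]), array([120, 125, 130, 135, 140, 145, 150, 155, 160, 165, 170, 175, 180,
       185, 190]))
strap- (array([ 0,  9, 17,  8, 14,  0,  0,  0,  0]), array([-30, -25, -20, -15, -10,  -5,   0,   5,  10,  15]))
lid y -146.50790044012038 299.2165562525115 [483.00170718 757.00193435]
```

Call:
jog_arm --pt "1 0 0 0 0 0 0.085" --pt "1 0 0 0 0 0 0.085" --pt "1 0 0 0 0 0 0"

```text
clock: 0.48
eef_pos: [236.3, -605.4, 404.2]
tool_rot: [-3.141, 0.001, 0.034]
force: [-0.7, -0.3, -0.2]
width: 85.5
gripper_force: 0.0
```

```bash
cat >> h.py <<'E'
from scipy.spatial.transform import Rotation as Ro
def to(x,y,z):
    s=read_state(); R=Ro.from_euler('xyz',s["tool_rot"]); d=R.inv().apply(np.array([x,y,z])-s["eef_pos"])
    print("tcp",s["eef_pos"].round(1),"rot",s["tool_rot"].round(3),"shift mm",d.round(1),"frac",(d/500).round(4),"F",s["force"].round(1),"w",s["width"].round(1),"t",s["clock"])
E
python3 -c "
from h import *
to(607,32.7,404)"
```

```text
Traceback (most recent call last):
  File "h.py", line 16, in to
    print("tcp",s["eef_pos"].round(1),"rot",s["tool_rot"].round(3),"shift mm",d.round(1),"frac",(d/500).round(4),"F",s["force"].round(1),"w",s["width"].round(1),"t",s["clock"])
                                                                                                                                             ^^^^^^^^^^^^^^^^
AttributeError: 'float' object has no attribute 'round'
```

Call:
jog_arm --pt "1 0.056 -0.089 0 0 0 0" --pt "1 0.056 -0.089 0 0 0 0" --pt "1 0.056 -0.089 0 0 0 0" --pt "1 0.056 -0.089 0 0 0 0" --pt "1 0.056 -0.089 0 0 0 0" --pt "1 0.056 -0.089 0 0 0 0" --pt "1 0.056 -0.089 0 0 0 0" --pt "1 0.056 -0.089 0 0 0 0" --pt "1 0.056 -0.089 0 0 0 0" --pt "1 0 0 0 0 0 0"

```text
clock: 1.72
eef_pos: [477.6, -192.6, 404.6]
tool_rot: [-3.139, -0.001, 0.044]
force: [-0.4, -0.5, -0.1]
width: 85.5
gripper_force: 0.0
```

```bash
sed -i 's/s\["width"\].round(1)/round(s["width"],1)/' h.py; python3 -c "
from h import *
to(607,32.7,404)"
```

```text
tcp [ 477.6 -192.6  404.6] rot [-3.139e+00 -1.000e-03  4.400e-02] shift mm [ 139.2 -219.4    1.3] frac [ 0.2784 -0.4388  0.0025] F [-0.4 -0.5 -0.1] w 85.5 t 1.725
```

Call:
jog_arm --pt "1 0.0557 -0.0878 0 0 0 0.005" --pt "1 0.0557 -0.0878 0 0 0 0" --pt "1 0.0557 -0.0878 0 0 0 0" --pt "1 0.0557 -0.0878 0 0 0 0" --pt "1 0.0557 -0.0878 0 0 0 0" --pt "1 0 0 0 0 0 0" --pt "1 0 0 0 0 0 0"

```text
clock: 2.6
eef_pos: [609.0, 24.1, 404.3]
tool_rot: [3.14, 0.001, 0.022]
force: [0.1, 0.6, 0.6]
width: 85.6
gripper_force: 0.0
```

```bash
python3 -c "
from h import *
to(607,32.7,354)
g=save('wrist','pics/w.png')
P=pts(g).reshape(-1,3); P=P[g['depth'].ravel()>0]
k=P[(np.linalg.norm(P-[607,33,199],axis=1)<22)&(P[:,2]>190)]
print(len(k))
from scipy.optimize import least_squares as LS
if len(k)>10: print(LS(lambda c:np.linalg.norm(k-c,axis=1)-12,[606,33,199],loss='soft_l1').x)
s=P[(P[:,2]>152)&(P[:,2]<162)&(P[:,0]>565)&(P[:,0]<620)&(abs(P[:,1]-100)<14)]
if len(s): print(len(s),np.percentile(s[:,1],[0,5,10,50,90,100]))
"
```

```text
tcp [609.   24.1 404.3] rot [3.14e+00 1.00e-03 2.20e-02] shift mm [-1.7 -8.7 50.3] frac [-0.0034 -0.0174  0.1006] F [0.1 0.6 0.6] w 85.6 t 2.6
1040
[607.19888976  31.88364371 199.12089516]
529 [ 95.95180863  96.53310115  96.90558215 100.13003732 103.90431696
 105.86061967]
```

View pics/w.png

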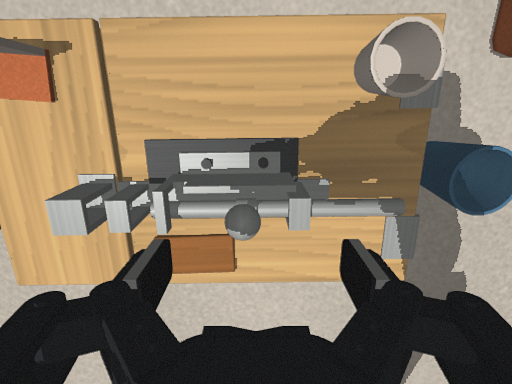

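The wrist view shows the knob at (242,222) and the stop arm at (162,208), which agrees with the earlier estimates. I'll lower around the knob.

Call:
jog_arm --pt "1 -0.003 -0.0156 0 0 0 -0.006" --pt "1 0 0 0.034 0 0 0" --pt "1 0 0 0.034 0 0 0" --pt "1 0 0 0.034 0 0 0" --pt "1 0 0 0 0 0 0" --pt "1 0 0 0 0 0 0"

```text
clock: 3.4
eef_pos: [607.9, 33.1, 353.7]
tool_rot: [3.141, -0.0, 0.034]
force: [0.1, 0.8, 0.1]
width: 85.4
gripper_force: 0.0
```

```bash
python3 -c "
from h import *
to(607.2,31.9,353)"
```

```text
tcp [607.9  33.1 353.7] rot [ 3.141 -0.     0.034] shift mm [-0.7  1.2  0.7] frac [-0.0014  0.0024  0.0014] F [0.1 0.8 0.1] w 85.4 t 3.4
```

Call:
jog_arm --pt "0 -0.001 0.002 0 0 0 0" --pt "-0.3 0 0 0 0 0 0" --pt "-1 0 0 0 0 0 0" --pt "-1 0 0 0 0 0 0" --pt "-1 0 0 0 0 0 0" --pt "-1 0 0 0 0 0 0" --pt "-1 0 0 0 0 0 0" --pt "-1 0 0 0 0 0 0"

```text
clock: 4.4
eef_pos: [607.3, 32.4, 354.2]
tool_rot: [-3.141, -0.001, 0.034]
force: [-0.5, 0.4, 4.2]
width: 20.7
gripper_force: 58.5
```

```bash
python3 -c "
from h import *
g=save('wrist','pics/w2.png'); h=save('scene','pics/s2.png')
A=cv2.resize(cv2.imread('pics/w2.png')[150:384,100:400],(513,400));B=cv2.resize(cv2.imread('pics/s2.png')[100:230,190:290],(283,368))
c=np.zeros((400,800,3),np.uint8);c[:,:513]=A;c[:368,515:798]=B;cv2.imwrite('pics/c2.png',c)
P=pts(h).reshape(-1,3)
to(0,0,0)"
```

```text
tcp [607.4  32.4 354.2] rot [-3.141e+00 -1.000e-03  3.400e-02] shift mm [-608.4   11.9  353.6] frac [-1.2169  0.0239  0.7073] F [-1.9  1.2  4.7] w 21.1 t 4.5
```

View pics/c2.png

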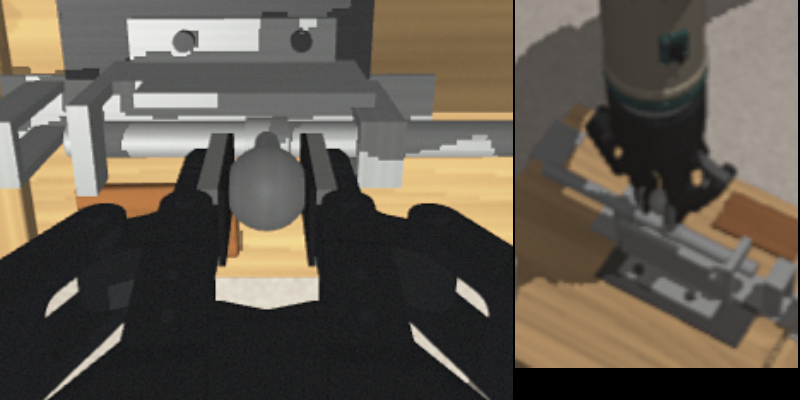

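The knob is held squarely between the pads, and the stop is clear of the fingers. I'll slide toward the stop.

Call:
jog_arm --pt "-1 0 -0.006 0 0 0 0" --pt "-1 0 -0.01 0 0 0 0" --pt "-1 0 -0.01 0 0 0 0" --pt "-1 0 -0.01 0 0 0 0" --pt "-1 0 -0.01 0 0 0 0" --pt "-1 0 -0.01 0 0 0 0" --pt "-1 0 -0.01 0 0 0 0" --pt "-1 0 -0.01 0 0 0 0" --pt "-1 0 -0.01 0 0 0 0" --pt "-1 0 0 0 0 0 0"

```text
clock: 5.75
eef_pos: [606.0, 73.1, 354.2]
tool_rot: [3.138, -0.001, 0.033]
force: [-0.4, -4.7, 5.9]
width: 20.8
gripper_force: 58.8
```

```bash
python3 -c "
from h import *
to(605.5,91,354)
g=save('top','pics/t3.png')
P=pts(g).reshape(-1,3)
s=P[(P[:,2]>152)&(P[:,2]<162)&(P[:,0]>565)&(P[:,0]<620)&(abs(P[:,1]-100)<14)]
print(len(s))"
```

```text
tcp [606.   73.1 354.2] rot [ 3.138e+00 -1.000e-03  3.300e-02] shift mm [  0.1 -17.9   0.1] frac [ 0.0002 -0.0358  0.0002] F [-0.4 -4.7  5.9] w 20.8 t 5.75
0
```

Call:
jog_arm --pt "-1 0 -0.004 0 0 0 0" --pt "-1 0 -0.004 0 0 0 0" --pt "-1 0 -0.004 0 0 0 0" --pt "-1 0 -0.004 0 0 0 0" --pt "-1 0 -0.004 0 0 0 0" --pt "-1 0 -0.004 0 0 0 0"

```text
clock: 6.55
eef_pos: [605.6, 84.3, 354.2]
tool_rot: [3.137, -0.001, 0.032]
force: [-0.8, -4.9, 5.9]
width: 20.5
gripper_force: 58.8
```

Call:
jog_arm --pt "-1 0 -0.003 0 0 0 0" --pt "-1 0 -0.003 0 0 0 0" --pt "-1 0 -0.002 0 0 0 0"

```text
clock: 6.92
eef_pos: [605.5, 88.4, 354.2]
tool_rot: [3.137, -0.001, 0.032]
force: [-0.2, -5.1, 5.0]
width: 21.0
gripper_force: 58.8
```

Call:
jog_arm --pt "-1 0 -0.002 0 0 0 0" --pt "-1 0 -0.002 0 0 0 0"

```text
clock: 7.18
eef_pos: [605.4, 90.4, 354.1]
tool_rot: [3.137, -0.001, 0.032]
force: [-0.3, -5.7, 5.3]
width: 20.7
gripper_force: 58.8
```

Call:
jog_arm --pt "-1 0 -0.002 0 0 0 0"

```text
clock: 7.3
eef_pos: [605.4, 91.4, 354.2]
tool_rot: [3.137, -0.001, 0.032]
force: [-0.8, -4.6, 6.0]
width: 20.7
gripper_force: 58.8
```

Call:
jog_arm --pt "-1 0 -0.002 0 0 0 0"

```text
clock: 7.42
eef_pos: [605.4, 92.4, 354.2]
tool_rot: [3.137, -0.001, 0.032]
force: [-0.5, -5.2, 5.8]
width: 20.9
gripper_force: 58.8
```

Call:
jog_arm --pt "-1 0 -0.002 0 0 0 0"

```text
clock: 7.55
eef_pos: [605.3, 93.4, 354.1]
tool_rot: [3.137, -0.001, 0.032]
force: [-0.2, -4.0, 5.3]
width: 21.3
gripper_force: 58.8
```

Call:
jog_arm --pt "-1 0 -0.002 0 0 0 0"

```text
clock: 7.68
eef_pos: [605.3, 94.2, 354.2]
tool_rot: [3.137, -0.001, 0.032]
force: [-1.6, -7.2, 5.5]
width: 20.6
gripper_force: 58.8
```

Call:
jog_arm --pt "-1 0 -0.001 0 0 0 0"

```text
clock: 7.8
eef_pos: [605.3, 94.2, 354.2]
tool_rot: [3.136, -0.001, 0.032]
force: [-1.0, -6.4, 4.8]
width: 21.1
gripper_force: 58.8
```

Call:
jog_arm --pt "-1 0 -0.002 0 0 0 0"

```text
clock: 7.92
eef_pos: [605.3, 94.6, 354.1]
tool_rot: [3.135, -0.0, 0.031]
force: [-0.5, -8.9, 5.6]
width: 20.8
gripper_force: 58.9
```

Call:
jog_arm --pt "-1 0 -0.002 0 0 0 0"

```text
clock: 8.05
eef_pos: [605.3, 94.9, 354.1]
tool_rot: [3.134, -0.0, 0.031]
force: [-1.1, -10.3, 6.6]
width: 20.5
gripper_force: 58.9
```

Contact felt: the force rose from 5 to 10 N with the tool stalling near y=94.5. I'll back off to take off the load and centre the stem over the notch.

Call:
jog_arm --pt "-1 0 0.003 0 0 0 0" --pt "-1 0 0.002 0 0 0 0" --pt "-1 0 0 0 0 0 0"

```text
clock: 8.43
eef_pos: [605.3, 94.1, 354.2]
tool_rot: [3.137, -0.001, 0.032]
force: [-0.5, -5.5, 6.0]
width: 21.0
gripper_force: 58.9
```

Call:
jog_arm --pt "-1 0 0.003 0 0 0 0" --pt "-1 0 0.003 0 0 0 0" --pt "-1 0 0.002 0 0 0 0" --pt "-1 0 0 0 0 0 0"

```text
clock: 8.93
eef_pos: [605.3, 92.9, 354.2]
tool_rot: [3.141, -0.001, 0.034]
force: [-0.5, -0.0, 5.3]
width: 20.9
gripper_force: 58.8
```

The load is off, with Fy near 0. I'll start swinging along the 70 mm arc.

Call:
jog_arm --pt "-1 0.0134 0 0.0039 0 0 0" --pt "-1 0.013 0 0.0052 0 0 0" --pt "-1 0.0124 0 0.0065 0 0 0" --pt "-1 0.0117 0 0.0077 0 0 0" --pt "-1 0 0 0 0 0 0"

```text
clock: 9.55
eef_pos: [630.8, 93.8, 342.3]
tool_rot: [3.141, -0.001, 0.033]
force: [0.7, 1.0, 3.7]
width: 20.4
gripper_force: 61.0
```

Call:
jog_arm --pt "-1 0.0054 0 0.0044 0 0 0" --pt "-1 0.0054 0 0.0044 0 0 0" --pt "-1 0.005 0 0.005 0 0 0"

```text
clock: 9.93
eef_pos: [638.9, 94.1, 336.2]
tool_rot: [3.141, -0.002, 0.034]
force: [0.4, 0.1, 8.6]
width: 20.6
gripper_force: 63.4
```

Call:
jog_arm --pt "-1 0.005 0 0.005 0 0 0" --pt "-1 0 0 0 0 0 0"

```text
clock: 10.18
eef_pos: [641.9, 94.2, 333.6]
tool_rot: [3.141, -0.004, 0.035]
force: [1.9, -0.2, 5.1]
width: 20.9
gripper_force: 63.8
```

Call:
jog_arm --pt "-1 0.0045 0 0.0056 0 0 0" --pt "-1 0.0042 0 0.0057 0 0 0"

```text
clock: 10.42
eef_pos: [646.6, 94.4, 328.7]
tool_rot: [-3.142, -0.006, 0.034]
force: [2.1, -0.9, 9.5]
width: 20.7
gripper_force: 60.1
```

Call:
jog_arm --pt "-1 0.004 0 0.006 0 0 0" --pt "-1 0.0036 0 0.006 0 0 0" --pt "-1 0.0033 0 0.006 0 0 0" --pt "-1 0 0 0 0 0 0"

```text
clock: 10.92
eef_pos: [656.8, 94.5, 322.3]
tool_rot: [-3.141, -0.022, 0.033]
force: [14.0, 0.0, 8.5]
width: 0.2
gripper_force: 7.0
```

The fingers shut, so the knob slipped out. I'll look before moving.

```bash
python3 -c "
from h import *
g=save('wrist','pics/w4.png'); h=save('scene','pics/s4.png')
A=cv2.resize(cv2.imread('pics/w4.png')[100:384,100:400],(423,400));B=cv2.resize(cv2.imread('pics/s4.png')[120:230,190:290],(364,400))
cv2.imwrite('pics/c4.png',np.hstack([A,B]))
to(0,0,0)"
```

```text
tcp [656.7  94.5 322.4] rot [-3.141 -0.022  0.033] shift mm [-666.3   72.9  307.9] frac [-1.3326  0.1457  0.6158] F [12.7  0.2  9.4] w 0.0 t 11.025
```

View pics/c4.png

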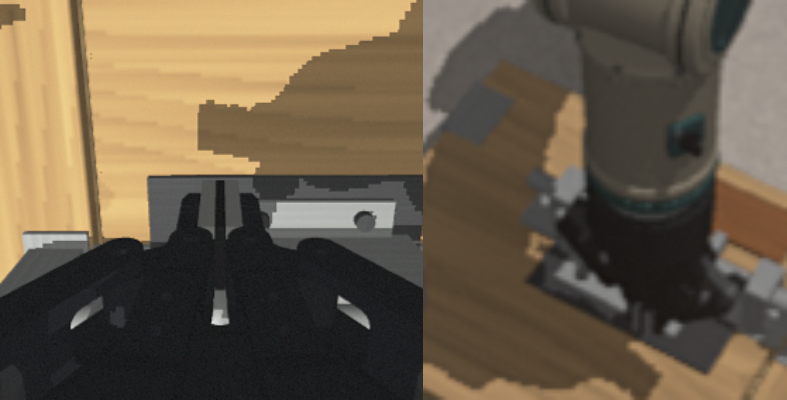

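The fingers are closed on the far side of the knob. I'll ease off in +x, then rise and look at the knob.

Call:
jog_arm --pt "-1 0.02 0 0 0 0.006 0" --pt "-1 0.02 0 0 0 0 0" --pt "-1 0.01 0 -0.04 0 0 0" --pt "-1 0 0 -0.06 0 0 0" --pt "-1 0 0 -0.06 0 0 0" --pt "-1 -0.06 0 -0.04 0 0 0" --pt "-1 -0.06 0 0 0 0 0" --pt "-1 -0.06 0 0 0 0 0" --pt "-1 0 0 0 0 0 0"

```text
clock: 12.15
eef_pos: [582.5, 92.5, 416.4]
tool_rot: [3.141, -0.008, 0.034]
force: [0.6, -0.2, 0.2]
width: 0.0
gripper_force: 0.0
```

```bash
python3 -c "
from h import *
g=save('wrist','pics/w5.png'); h=save('scene','pics/s5.png')
A=cv2.resize(cv2.imread('pics/w5.png'),(512,384));B=cv2.resize(cv2.imread('pics/s5.png')[130:230,200:275],(285,384))
cv2.imwrite('pics/c5.png',np.hstack([A,B]))
to(0,0,0)"
```

```text
tcp [584.7  92.5 416.7] rot [ 3.141 -0.011  0.034] shift mm [-592.2   72.5  410. ] frac [-1.1844  0.145   0.82  ] F [ 0.2 -0.6  0.3] w -0.0 t 12.25
```

View pics/c5.png

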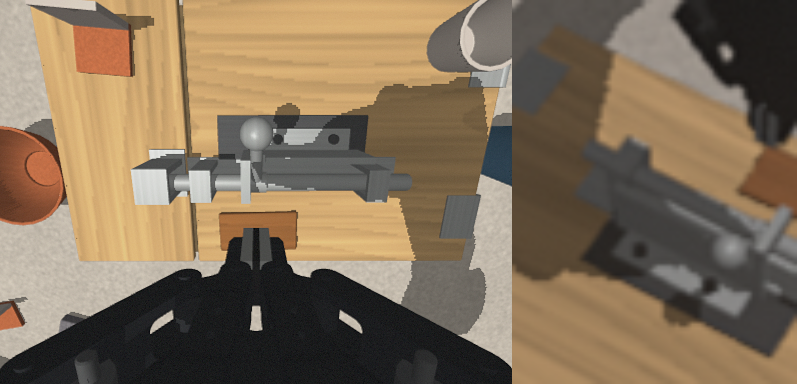

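The wrist view shows the knob at (257,133), partly down, with the stem against the stop at (245,180) and the bystanders in place.

Run:
```python
from h import *
from scipy.optimize import least_squares as LS
for n in("w5","s5"):
    g=dict(np.load(f"pics/{n}.npz")); P=pts(g); Q=P.reshape(-1,3)
    if n=="w5": c0=P[133,257]-[0,0,12]; print(c0)
    k=Q[(np.linalg.norm(Q-c0,axis=1)<16)&(Q[:,2]>c0[2]-2)]
    c=LS(lambda c:np.linalg.norm(k-c,axis=1)-12,c0,loss='soft_l1').x
    print(n,c.round(1),len(k),"ang",np.arctan2(c[0]-588.8,c[2]-130.4))
    q=Q[(abs(Q[:,0]-590)<25)&(Q[:,1]>20)&(Q[:,1]<65)&(Q[:,2]>125)&(Q[:,2]<150)]
    s=Q[(Q[:,2]>152)&(Q[:,2]<162)&(Q[:,0]>565)&(Q[:,0]<620)&(abs(Q[:,1]-100)<14)]
    print("stop",np.percentile(s[:,1],[0,5,10,50,90,100]) if len(s) else 0)
```

```text
[638.88447599  92.64099566 181.75473581]
w5 [637.4  93.2 181.7] 910 ang 0.7585156376639395
stop [ 87.39914833  89.69165344  92.3114538   99.89637299 103.89790495
 105.37533308]
s5 [635.5  93.9 181.4] 77 ang 0.7414946275309191
stop [ 89.85710407  93.94516435  97.45228089 101.48481993 105.42261217
 106.88790642]
```

The handle is at about 0.75 rad, over the notch at the stop. I'll finish by pressing down on the knob's top with the closed fingertips, following the arc.

Call:
jog_arm --pt "-1 0.035 0.001 0 0 0.005 0" --pt "-1 0.035 0.001 0 0 0 0" --pt "-1 0.035 0 0 0 0 0" --pt "-1 0 0 0.04 0 0 0" --pt "-1 0 0 0.03 0 0 0" --pt "-1 0 0 0.015 0 0 0" --pt "-1 0 0 0 0 0 0"

```text
clock: 13.12
eef_pos: [637.8, 93.2, 374.9]
tool_rot: [3.141, -0.021, 0.034]
force: [0.4, 0.0, -0.1]
width: -0.2
gripper_force: 0.0
```

```bash
python3 -c "
from h import *
to(637,93.3,372)"
```

```text
tcp [637.8  93.2 374.9] rot [ 3.141 -0.021  0.034] shift mm [-0.8 -0.1  2.9] frac [-0.0017 -0.0002  0.0058] F [ 0.4  0.  -0.1] w -0.2 t 13.125
```

Call:
jog_arm --pt "-1 -0.005 0 0.006 0 -0.0105 0" --pt "-1 0 0 0.006 0 0 0" --pt "-1 0 0 0.004 0 0 0" --pt "-1 0 0 0 0 0 0"

```text
clock: 13.62
eef_pos: [635.3, 93.2, 367.5]
tool_rot: [3.142, -0.001, 0.034]
force: [0.2, -0.4, -0.4]
width: 0.2
gripper_force: 0.0
```

Call:
jog_arm --pt "-1 0 0 0.003 0 0 0" --pt "-1 0.0035 0 0.0034 0 0 0" --pt "-1 0.0034 0 0.0035 0 0 0"

```text
clock: 14.0
eef_pos: [639.2, 93.3, 363.0]
tool_rot: [-3.141, -0.002, 0.034]
force: [0.7, -0.6, 2.2]
width: 0.2
gripper_force: 1.4
```

Call:
jog_arm --pt "-1 0.0033 0 0.0036 0 0 0" --pt "-1 0.0032 0 0.0037 0 0 0"

```text
clock: 14.25
eef_pos: [642.7, 93.5, 359.4]
tool_rot: [-3.141, -0.003, 0.034]
force: [1.7, 0.3, 4.1]
width: -0.1
gripper_force: 2.0
```

Past 0.8 rad at only 4 N, so the stem is in the notch. Continuing.

Call:
jog_arm --pt "-1 0.003 0 0.0039 0 0 0" --pt "-1 0.0029 0 0.004 0 0 0" --pt "-1 0.0028 0 0.0041 0 0 0"

```text
clock: 14.62
eef_pos: [647.6, 93.6, 353.7]
tool_rot: [-3.141, -0.005, 0.034]
force: [4.3, 0.1, 5.9]
width: 0.0
gripper_force: 2.7
```

Call:
jog_arm --pt "-1 0.002 0 0.0041 0 0 0" --pt "-1 0.0022 0 0.0042 0 0 0" --pt "-1 0.002 0 0.0043 0 0 0" --pt "-1 0.0019 0 0.0043 0 0 0"

```text
clock: 15.12
eef_pos: [651.1, 93.7, 344.8]
tool_rot: [-3.141, -0.003, 0.034]
force: [2.1, 0.0, 4.0]
width: 0.0
gripper_force: 2.1
```

Call:
jog_arm --pt "-1 0.002 0 0.0044 0 0 0" --pt "-1 0.0019 0 0.0045 0 0 0" --pt "-1 0.0017 0 0.0045 0 0 0" --pt "-1 0.0015 0 0.0046 0 0 0" --pt "-1 0.0013 0 0.0046 0 0 0" --pt "-1 0.001 0 0.0046 0 0 0"

```text
clock: 15.88
eef_pos: [655.1, 93.8, 330.6]
tool_rot: [3.142, -0.0, 0.034]
force: [2.7, 0.0, 2.7]
width: 0.3
gripper_force: 1.4
```

Call:
jog_arm --pt "-1 0.001 0 0.004 0 0 0" --pt "-1 0.0008 0 0.004 0 0 0" --pt "-1 0.0006 0 0.004 0 0 0" --pt "-1 0.0004 0 0.003 0 0 0"

```text
clock: 16.38
eef_pos: [656.5, 93.9, 323.2]
tool_rot: [3.142, -0.001, 0.034]
force: [1.4, 0.5, 2.6]
width: -0.0
gripper_force: 1.2
```

Call:
jog_arm --pt "-1 0 0 0.003 0 0 0" --pt "-1 0 0 0.002 0 0 0"

```text
clock: 16.62
eef_pos: [656.6, 93.9, 320.8]
tool_rot: [-3.142, -0.001, 0.034]
force: [2.1, -1.2, 2.5]
width: 0.1
gripper_force: 1.2
```

Call:
jog_arm --pt "-1 0 0 0.002 0 0 0" --pt "-1 0 0 0.002 0 0 0"

```text
clock: 16.88
eef_pos: [656.8, 93.9, 319.1]
tool_rot: [-3.142, -0.002, 0.034]
force: [2.2, 0.5, 4.6]
width: -0.1
gripper_force: 2.1
```

Call:
jog_arm --pt "-1 0 0 0.002 0 0 0" --pt "-1 0 0 0.002 0 0 0"

```text
clock: 17.12
eef_pos: [657.0, 93.9, 317.8]
tool_rot: [-3.141, -0.003, 0.034]
force: [1.0, 0.0, 8.2]
width: 0.2
gripper_force: 3.9
```

Floor met: the force is rising, and the lever multiplies it at the notch. I'll lift off and check.

Call:
jog_arm --pt "-1 0 0 -0.008 0 0 0" --pt "-1 0 0 -0.03 0 0 0" --pt "-1 0 0 -0.08 0 0 0" --pt "-1 0 0 -0.08 0 0 0" --pt "-1 -0.1 0 0 0 0 0" --pt "-1 -0.08 0 0 0 0 0" --pt "-1 0 0 0 0 0 0"

```text
clock: 18.0
eef_pos: [563.6, 90.8, 416.5]
tool_rot: [-3.141, 0.003, 0.035]
force: [0.4, 0.2, -0.4]
width: -0.2
gripper_force: 0.0
```

Run:
```python
from h import *
from scipy.optimize import least_squares as LS
to(0,0,0)
for n,f in(("wrist","w6"),("scene","s6")):
    g=save(n,f"pics/{f}.png"); Q=pts(g).reshape(-1,3); c0=np.array([658,93.5,135])
    k=Q[(np.linalg.norm(Q-c0,axis=1)<16)&(Q[:,2]>133)]
    c=LS(lambda c:np.linalg.norm(k-c,axis=1)-12,c0,loss='soft_l1').x
    print(n,c.round(1),len(k),"ang",np.arctan2(c[0]-588.8,c[2]-130.4))
A=cv2.imread('pics/w6.png');B=cv2.resize(cv2.imread('pics/s6.png')[130:230,200:275],(285,384))
cv2.imwrite('pics/c6.png',np.hstack([A,B]))
```

```text
tcp [563.6  90.8 416.5] rot [-3.141e+00  3.000e-03  3.500e-02] shift mm [-565.3   71.4  417.9] frac [-1.1306  0.1428  0.8358] F [ 0.4  0.2 -0.4] w -0.2 t 18.0
wrist [658.6  94.  134.2] 794 ang 1.5161167296138545
scene [656.6  94.8 134.3] 76 ang 1.513005654020857
```

View pics/c6.png

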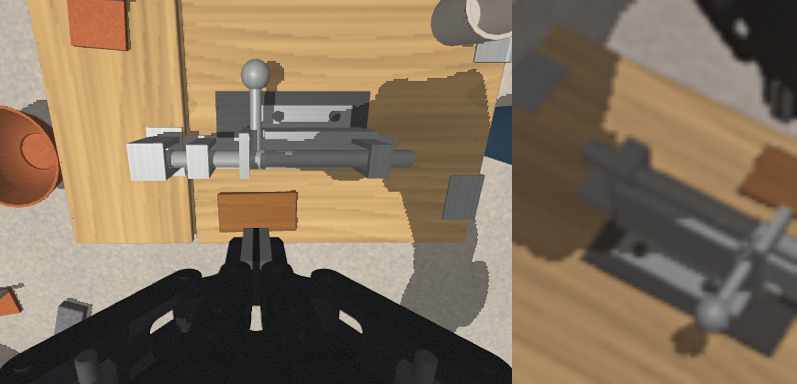

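The knob, at wrist (255,74), lies level at about 1.51 rad. Its stem is in the notch beside the stop at (245,157), the bystanders are in place, and the arm is clear.

```bash
python3 -c "
from cell import *
print(finish_job())"
```

```text
the job is handed in; nothing more can be done
None
```

The hatch is bolted and handed in: I slid the bolt until the handle met the stop, then swung the handle down to about 1.51 rad in the notch (the knob slipped from the grip partway, so I finished by pressing it down gently from above), with the arm clear and no sign in the pictures of bystanders disturbed.

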